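# Snap the grease gun onto the slide's tilted nipple and hold its stroke

## Robot

A 6-joint arm with a two-finger parallel gripper is mounted at the origin on a cart in front of the work surface, level with it; the furniture and walls round the work are solid. World frame = base frame: x ahead of the robot, y to its left, z up, the work surface at z = 0. Lengths are in m, angles in rad, forces in N, time in s.
With the tool pointing down it reaches from about 0.425 to 0.95 m from the base axis. Payload 3.5 kg.
Tool frame: the origin (TCP) lies on the centre line of the jaws, within the pads' length; the fingertips stand 25 mm ahead of it and the grasp point (between the pads) lies 6 mm ahead of it (ctrl.finger_overhang is the distance from the TCP to the fingertips, in m); z points along the fingers, y is the line along which they close (so a half turn about z gives the same grasp; the last joint's range is limited). The gripper opens to 85 mm and grips with 20 to 120 N. Pads are 22 mm wide; open, the fingers measure 114 mm over their backs; the gripper's body (76 mm by 85 mm) begins 54 mm behind the grasp point. The pads swing forward as they close: fully open they stand 13 mm farther back than shut.
Start: joints at [-1.496, 0.286, 1.577, -0, 1.279, -0.15], TCP at [0.15, -0.658, 0.256] pointing down, gripper open.
Joint ranges: [-2.77, 2.77], [-0.9, 2.22], [0.21, 2.48], [-1.53, 4.67], [0.24, 2.81], [-2.84, 2.84]. Speed limits (rad/s): [2.79, 2.79, 3.14, 3.14, 3.14, 3.14].

## Interface

Orientations are given as a unit quaternion [x, y, z, w].
In Python, from plant import get_state, imaging, job, ctrl gives the robot as it stands.
- The arm moves only by the tool jog_arm, never from a script. Its argument "increments" is a list of rows, each an object of numbers: "dx", "dy", "dz": the shift along the world's x, y, z each as a share of 12 cm, from -1 to 1; "ax", "ay", "az": the turn, a rotation vector about the world's x, y, z each as a share of pi/2 rad, from -1 to 1; "gripper": the gripper command: -1 is shut, 1 is fully open, values between are in proportion. A call has 1 to 10 rows; each row is the pose to reach, as a shift and turn from the pose commanded when the call began; what a row does not reach only later rows make up. A row lasts 1/10 s, in which the tool goes at most 50 mm and 8.59 degrees, less where a joint would pass 70% of its speed; a pose out of reach is approached as far as the arm can. A call with a number of a shift or a turn outside -1 to 1 is refused whole. A call with a gripper value outside its range is refused whole. The fingers move at their own pace and stop on an object; "force" is the grip in N (left out, the last holds). Time passes only in rows, so rows that repeat a pose let the fingers close. It gives the time, the measured TCP pose, the force, the opening and the grip force at its end, in the units of the state.
- get_state(): the state, without advancing time (a new reading comes with each control period).
- imaging.read_camera(name): name is "scene" or "top"; returns a dict with "frame" (384x512x3 uint8, blue, green, red), "depth" (384x512 float32, m along the optical axis (not along the pixel's ray), 0 where there is no reading), "camera_matrix" (3x3 intrinsics, pixels), "dist" ([k1, k2, p1, p2, k3] as OpenCV has them; the pictures are not rectified), "extrinsics" (4x4, takes a point from camera to world coordinates). Camera axes: x right, y up, looking along -z (the intrinsics and any distortion apply to the point x, -y, -z); pixel columns grow to the right and rows downward; lengths in m; the calibration is good to about 2 mm. A picture is of the moment at which its call begins.
- job.sign_off(): hands the job in; it is judged then, once.
The state is a dict: "time": time; "qpos": joint angles; "dq": joint speeds; "joint_efforts": joint torques, N m; "eef_pos": TCP position; "tcp_rot": TCP orientation; "contact_force": force on the tool from outside, world axes, zero at the start; "wrist_torque": the same for the moment, N m; "opening": opening from 0.0 (shut) to 1.0 (fully open); "finger_force": force on a finger pad.
Only numpy, scipy, OpenCV 4.12 (cv2) and the standard library are available. Lean on these libraries where they do the work, as an engineer would, in place of code of your own. Each camera call takes 0.05 s, during which the arm holds its last target. There are 200 camera calls.

## Task

The linear slide is due for its shot of grease: take the grease gun with the red cap out of the rack, press its coupler squarely onto the slide's tilted ball-headed nipple until it snaps home, then keep pushing the gun's body along the nipple's axis so that it telescopes down its spring stroke nearly as far as it will go, and finish still gripping the gun and holding it pressed there. Leave the blue-capped gun in the rack and do not disturb the tin, the V block or the collet standing near the work.

Things in the scene. Friction and masses are not known exactly. Their poses are not given: they have to be found in the camera images.
- red_gun: push-type grease gun with red cap and band, upright in one of the rack's two holes (which one varies), mouth down. Origin: centre of the coupler's mouth (plunger out); z runs up the gun. Along z: dark coupler, 26 mm wide, 0 to 30 mm; bare bright rod, 12 mm, to 46; steel nose to 55; black flange, 36 mm wide, to 60; square grip to 101; red cap to 108. 0.2 to 0.3 kg.
- red_grip (a point): middle of the red gun's square aluminium grip, 80 mm above its origin on its axis. The grip is 26 x 26 mm, its flats face the gun's own x and y, and it reaches 20 mm either way along z (black flange below it, red cap above). Axes as the gun's. In the rack the gun's x is the rack's x.
- red_socket (a point): seat point inside the red gun's coupler, on its axis, 14 mm from the mouth; rides on the plunger; z up the gun. The nipple's ball centre is here when the coupler is home. The mouth is a funnel 21 mm wide, narrowing to a 14 mm bore within 6 mm; four spring balls in the bore snap behind the nipple's ball. Snapping on takes about 5 N, then it pulls itself home.
- red_plunger (a joint): spring stroke of the red gun in m: 0 = rod fully out, 0.014 = at its stop; grows as the gun's body is pushed towards the coupler. The spring resists with 12 N before it moves at all, 17 N at the stop, and drives the body back out when the push ceases.
- nipple_head (a point): centre of the 12 mm brass ball on the grease nipple, about 90 mm above the work surface. z points outward along the nipple's axis, which leans 10 to 29 degrees from vertical towards the slide's own -x (robot side), differently each time; the swivel is locked. Below the ball a 7 mm neck, then a 24 mm flange 16 mm from the ball's centre; a coupler fully home stands 2 mm off it.
- slide_unit: the linear slide, bolted down: aluminium base plate 74 x 124 x 10 mm, rail along its y, steel carriage with green ends (top at 38 mm) and on it a dark fork with the nipple's swivel (axis 60 mm up, above the origin). Origin at the centre of its underside.
- rack: grey block 48 x 140 x 30 mm, fixed, with two upright holes 28 mm wide and 24 mm deep, 45 mm either side of the middle along its y. Origin at the centre of its underside. A gun in it has its mouth 6 mm above the work surface and stands within about 5 degrees of upright.
- blue_gun: the other grease gun, same shape but with blue cap and band, in the other hole of the rack; stays there. Origin as on the red gun.
- wax_tin: white round tin with green lid, 60 mm across, 25 mm high, origin under its centre; a bystander.
- v_block: small steel V block, 26 x 26 x 22 mm, origin under its centre; a bystander.
- collet: black collet holder with red and tan rings, 30 mm across, 34 mm high, origin under its centre; a bystander.

How it is judged:
By the outcome, as a careful person would: the job done as asked, in the order asked, and still so for the second after the job is handed in, while the arm keeps its last pose, push and grip.
It also fails if it takes over 42 s, if anything falls off the work surface, if the arm or the gripper's body presses on something with over 40 N, if the wrist force passes 120 N, or if a joint passes its speed limit or range.

## Working session

There is one attempt and no reset: what is moved stays moved. The work goes in short steps, Python scripts to look and compute and a tool call to move; the robot and the scene stay as the last step left them, time stands still between calls to the robot, and variables do not carry over. Pictures are saved under pics/ and viewed, at most 10 in all, crops included, and the job is handed in when it is done.

Besides the shell and the picture viewer there is one more tool, called after "Emit:" as name(argument=value, ...), one argument or row to a line, values as JSON. jog_arm: Moves the arm, as the interface text tells. Shift numbers are shares of 12 cm and turn numbers shares of pi/2 rad, none past 1 either way. Its arguments: {"type":"object","properties":{"increments":{"type":"array"},"force":{"type":"number"}},"required":["increments"]}

```bash
mkdir -p pics; ls
cat > h.py <<'E'
import numpy as np, cv2
from plant import get_state, imaging, job, ctrl
def cloud(c):
    d=c["depth"]; h,w=d.shape
    u,v=np.meshgrid(np.arange(w),np.arange(h))
    p=cv2.undistortPoints(np.stack([u,v],-1).reshape(-1,1,2).astype(float),c["camera_matrix"],np.array(c["dist"])).reshape(h,w,2)
    P=np.stack([p[...,0]*d,-p[...,1]*d,-d],-1)
    E=np.array(c["extrinsics"]); return P@E[:3,:3].T+E[:3,3]
E
python3 - <<'E'
from h import *
for n in("scene","top"):
    c=imaging.read_camera(n); cv2.imwrite(f"pics/{n}0.png",c["frame"]); np.savez(f"{n}0.npz",**c)
    print(n,np.array(c["extrinsics"]).round(3).tolist(),np.array(c["camera_matrix"]).round(1).tolist(),c["dist"],(c["depth"]==0).mean())
s=get_state(); print(s)
E
```

```text
pics
scene [[-0.808, 0.435, -0.397, 0.186], [-0.589, -0.572, 0.571, 0.249], [0.022, 0.696, 0.718, 0.687], [0.0, 0.0, 0.0, 1.0]] [[402.9, 0.0, 253.1], [0.0, 402.9, 190.1], [0.0, 0.0, 1.0]] [0.02542437 0.         0.         0.         0.        ] 0.0036214192708333335
top [[-0.009, 0.988, -0.155, 0.397], [-1.0, -0.009, 0.001, -0.238], [-0.0, 0.155, 0.988, 0.911], [0.0, 0.0, 0.0, 1.0]] [[362.3, 0.0, 257.0], [0.0, 362.3, 186.9], [0.0, 0.0, 1.0]] [0.01301224 0.         0.         0.         0.        ] 0.004023234049479167
{'time': 0.1, 'qpos': array([-1.49603877e+00,  2.87141324e-01,  1.57803937e+00,  1.16605575e-05,
        1.27861100e+00, -1.49990417e-01]), 'dq': array([ 0.00140651, -0.00080158, -0.00500534, -0.00101639,  0.002246  ,
        0.00036637]), 'joint_efforts': array([ 1.05577263e-03, -4.07299626e+01, -2.93699259e+01, -1.28050665e-04,
        3.44049164e-03, -1.49673417e-05]), 'eef_pos': array([ 0.15042738, -0.65746527,  0.25503786]), 'tcp_rot': array([ 9.93692274e-01,  1.12135884e-01,  4.69276271e-05, -1.09853194e-03]), 'contact_force': array([ 0.52254757,  0.70146599, -0.30658814]), 'wrist_torque': array([ 0.04883868, -0.01262277, -0.01157335]), 'finger_force': 0.0, 'opening': 0.997755178368852}
```

View pics/scene0.png

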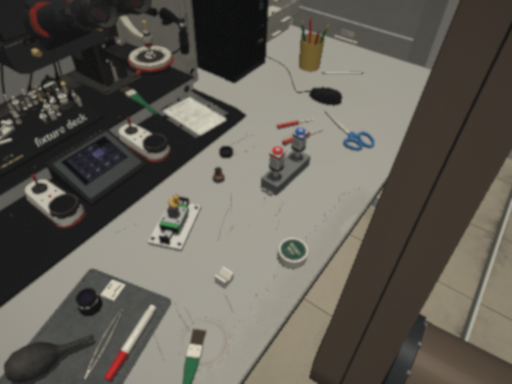

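View pics/top0.png

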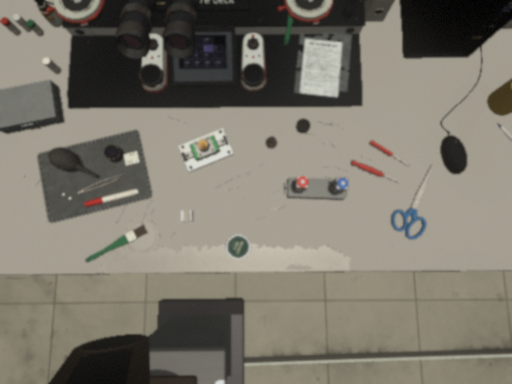

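The scene view shows the red gun at about (277,155), the blue gun at (299,140), and the slide's nipple at (175,202). In the top view red is at (302,184), blue at (340,184), the nipple at (205,146), the tin at (238,246), the V block at (186,216) and the collet at (271,142). Next I'll measure these points.

```bash
python3 - <<'E'
from h import *
T=dict(np.load("top0.npz"));S=dict(np.load("scene0.npz"))
PT,PS=cloud(T),cloud(S)
def box(P,C,u0,u1,v0,v1): return P[v0:v1,u0:u1].reshape(-1,3),C["frame"][v0:v1,u0:u1].reshape(-1,3).astype(int)
np.set_printoptions(precision=4,suppress=True)
print("table z",np.median(PT[230:240,130:170].reshape(-1,3),0),np.median(PS[290:310,220:240].reshape(-1,3),0))
for nm,P,C,r in(("T",PT,T,(280,352,170,205)),("S",PS,S,(255,316,120,195))):
    p,c=box(P,C,*r)
    red=(c[:,2]>c[:,1]+50)&(c[:,2]>c[:,0]+50); blu=(c[:,0]>c[:,2]+40)
    for k,m in(("red",red),("blue",blu)):
        q=p[m&(p[:,2]>.05)]; t=q[q[:,2]>np.percentile(q[:,2],60)]
        print(nm,k,len(q),q.min(0),q.max(0),"top",t.mean(0))
    m=abs(p[:,2]-.03)<.004; q=p[m][:,:2].astype(np.float32); print(nm,"rack",cv2.minAreaRect(q))
    for lo in(.03,.045,.06,.075,.09,.105):
        pass
for nm,P,C,r in(("T",PT,T,(175,238,125,175)),("S",PS,S,(148,202,190,250))):
    p,c=box(P,C,*r)
    m=abs(p[:,2]-.01)<.004;print(nm,"base",cv2.minAreaRect(p[m][:,:2].astype(np.float32)))
    br=(c[:,2]>c[:,0]+45)&(p[:,2]>.05); q=p[br]; print(nm,"brass",len(q)); print(np.c_[q,c[br]][np.argsort(-q[:,2])][:40])
    q=p[p[:,2]>.07]; print("hi",len(q),q.mean(0),q.max(0))
for k,u,v in(("tin",238,246),("vb",186,216),("col",271,142),("thing",303,126)): print(k,PT[v,u])
E
cat > crop.py <<'E'
import cv2,numpy as np
T=cv2.imread("pics/top0.png");S=cv2.imread("pics/scene0.png")
f=lambda a:cv2.resize(a,(400,400),interpolation=cv2.INTER_CUBIC)
cv2.imwrite("pics/crop0.png",np.hstack([f(S[190:250,145:205]),f(T[120:180,175:235])]))
E
python3 crop.py
```

```text
table z [0.4216 0.029  0.0003] [ 0.4335 -0.04   -0.0005]
T red 88 [ 0.3966 -0.3523  0.1008] [ 0.5457 -0.2379  0.9109] top [ 0.5305 -0.3353  0.1352]
T blue 74 [ 0.3966 -0.4408  0.1031] [ 0.5408 -0.2379  0.9109] top [ 0.5239 -0.4222  0.139 ]
T rack ((0.532764196395874, -0.3855735957622528), (0.14107759296894073, 0.0484740249812603), 87.91471099853516)
S red 57 [ 0.5233 -0.3536  0.1074] [ 0.5464 -0.3283  0.114 ] top [ 0.5339 -0.3402  0.1122]
S blue 38 [ 0.5205 -0.4412  0.1092] [ 0.5416 -0.4192  0.1135] top [ 0.5306 -0.4262  0.1125]
S rack ((0.5323463082313538, -0.3868355453014374), (0.14312396943569183, 0.04943794012069702), 87.44488525390625)
T base ((0.6375893354415894, -0.10691026598215103), (0.07484618574380875, 0.12358748912811279), 22.584070205688477)
T brass 74
[[  0.6246  -0.1132   0.1009  82.     134.     168.    ]
 [  0.6278  -0.1081   0.0984  92.     152.     191.    ]
 [  0.623   -0.1128   0.0982  79.     127.     158.    ]
 [  0.6255  -0.1081   0.0979  90.     148.     186.    ]
 [  0.6279  -0.1103   0.0978  88.     146.     184.    ]
 [  0.6279  -0.1126   0.0977  86.     1
[... 3898 characters left out ...]
172.    ]
 [  0.6318  -0.1089   0.0822  60.     113.     143.    ]
 [  0.6403  -0.1062   0.0819 100.     144.     171.    ]
 [  0.6378  -0.1151   0.0818  75.     126.     157.    ]
 [  0.6393  -0.1108   0.0815  86.     145.     180.    ]
 [  0.6268  -0.1065   0.0815  60.     114.     144.    ]
 [  0.6391  -0.1077   0.0814  85.     146.     181.    ]
 [  0.6291  -0.1088   0.0811  55.     102.     129.    ]
 [  0.6335  -0.1019   0.0811  74.     136.     170.    ]
 [  0.6275  -0.11     0.081   47.      85.     107.    ]]
hi 131 [ 0.5877 -0.0765  0.1375] [0.6422 0.2489 0.6865]
tin [ 0.3914 -0.1919  0.0227]
vb [ 0.4659 -0.0625  0.0119]
col [ 0.6479 -0.2752  0.0312]
thing [ 0.6984 -0.3604  0.0023]
```

View pics/crop0.png

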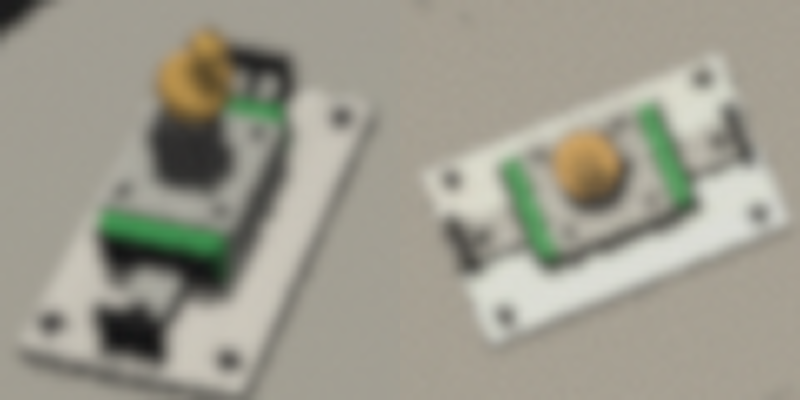

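The crop shows the ball at (208,45) left and (588,150) right, leaning towards the robot over its brass flange. Now I'll fit the ball, the flange and the gun tilt.

Run:
```python
from h import *
from scipy.optimize import least_squares
np.set_printoptions(precision=4,suppress=True)
O=np.array([.6376,-.1069,.06]); yaw=np.radians(22.6); d=np.array([-np.cos(yaw),-np.sin(yaw),0])
for n,r in(("top",(175,238,125,175)),("scene",(148,202,190,250))):
    C=dict(np.load(n+"0.npz"));P=cloud(C)
    p=P[r[2]:r[3],r[0]:r[1]].reshape(-1,3);c=C["frame"][r[2]:r[3],r[0]:r[1]].reshape(-1,3).astype(int)
    q=p[(c[:,2]>c[:,0]+30)&(p[:,2]>.068)&(p[:,2]<.2)]
    b=q[q[:,2]>.0925]
    f=least_squares(lambda x:np.linalg.norm(b-x,axis=1)-.006,b.mean(0)-[0,0,.004],loss="soft_l1",f_scale=.001)
    print(n,"ball",f.x,len(b),np.std(f.fun)); off=f.x-O; print("  along d",off@d,"perp",off@np.array([-d[1],d[0],0]),"tilt from swivel",np.degrees(np.arctan2(off@d,off[2])),np.hypot(off@d,off[2]))
    m=(q[:,2]<.084)&(np.linalg.norm(q-f.x,axis=1)>.0165); g=q[m]
    # disc top plane at 16mm? fit tilt in d-plane and offset
    h=least_squares(lambda x:(g-f.x)@(d*np.sin(x[0])+np.array([0,0,np.cos(x[0])]))+x[1],[.4,.016],loss="soft_l1",f_scale=.0007)
    print("  flange",len(g),np.degrees(h.x[0]),h.x[1],np.std(h.fun))
for n,r in(("top",(280,352,170,205)),("scene",(255,316,120,195))):
    C=dict(np.load(n+"0.npz"));P=cloud(C)
    p=P[r[2]:r[3],r[0]:r[1]].reshape(-1,3);c=C["frame"][r[2]:r[3],r[0]:r[1]].reshape(-1,3).astype(int)
    q=p[(c[:,2]>c[:,1]+40)&(c[:,2]>c[:,0]+40)&(p[:,2]>.11)&(p[:,2]<.13)]
    print(n,"cap",len(q),q.mean(0),(q.max(0)+q.min(0))/2,np.ptp(q,0))
    for lo in np.arange(.055,.115,.01):
        q=p[(p[:,2]>lo)&(p[:,2]<lo+.01)&(p[:,1]>-.375)]
        if len(q): print("  %.3f"%lo,len(q),q.min(0)[:2],q.max(0)[:2])
```

```text
top ball [ 0.6266 -0.1116  0.0925] 21 0.0011377373154246632
  along d 0.011979054703541263 perp 0.00014849416458739568 tilt from swivel 20.211961664475382 0.034672238898524305
  flange 52 20.23236585638756 0.016001834242434697 0.001271395764336804
scene ball [ 0.6258 -0.114   0.0934] 24 0.0009816877360111903
  along d 0.013667229811567129 perp 0.002013013466585358 tilt from swivel 22.253443416439115 0.03608945541999185
  flange 68 20.78949128784401 0.01700417657943729 0.0018106821234093438
top cap 67 [ 0.5346 -0.3394  0.1116] [ 0.5344 -0.3398  0.1123] [0.0227 0.0227 0.0045]
  0.055 19 [ 0.5184 -0.3454] [ 0.5473 -0.322 ]
  0.065 28 [ 0.5182 -0.3487] [ 0.5447 -0.3217]
  0.075 2 [ 0.5212 -0.3459] [ 0.5231 -0.327 ]
  0.085 20 [ 0.5214 -0.3496] [ 0.5452 -0.3259]
  0.095 29 [ 0.5216 -0.3526] [ 0.5475 -0.3269]
  0.105 114 [ 0.523 -0.352] [ 0.5468 -0.3269]
scene cap 50 [ 0.5339 -0.3402  0.1116] [ 0.5348 -0.341   0.1126] [0.0231 0.0253 0.0048]
  0.055 28 [ 0.5163 -0.3507] [ 0.5511 -0.323 ]
  0.065 60 [ 0.5171 -0.348 ] [ 0.5457 -0.3233]
  0.075 43 [ 0.5209 -0.352 ] [ 0.5455 -0.327 ]
  0.085 53 [ 0.521  -0.3523] [ 0.546  -0.3268]
  0.095 58 [ 0.5209 -0.3532] [ 0.5467 -0.3267]
  0.105 96 [ 0.5225 -0.3536] [ 0.5464 -0.3274]
```

Emit:
jog_arm(
  increments=[
    {"dx":1,"dy":0.83,"az":-0.169,"gripper":0.2},
    {"dx":1,"dy":0.83,"az":-0.169,"gripper":0.2},
    {"dx":1,"dy":0.83,"az":-0.169,"gripper":0.2},
    {"dx":1,"dy":0.83,"az":-0.169,"gripper":0.2},
    {"dx":1,"dy":0.83,"az":-0.169,"gripper":0.2},
  ],
)

```text
$.increments[0]: bad value
```

Emit:
jog_arm(
  increments=[
    {"dx":1,"dy":0.83,"gripper":0.2},
    {"dx":1,"dy":0.83,"gripper":0.2},
    {"dx":1,"dy":0.83,"gripper":0.2},
    {"dx":1,"dy":0.83,"gripper":0.2},
    {"dx":1,"dy":0.83,"gripper":0.2},
  ],
)

```text
$.increments[0]: bad value
```

Emit:
jog_arm(
  increments=[
    {"dx":1,"dy":0.83,"gripper":0.2},
    {"dx":1,"dy":0.83,"gripper":0.2},
    {"dx":1,"dy":0.83,"gripper":0.2},
    {"dx":1,"dy":0.83,"gripper":0.2},
    {"dx":1,"dy":0.83,"gripper":0.2},
    {"dx":1,"dy":0.83,"gripper":0.2},
  ],
)

```text
$.increments[0]: bad value
```

Emit:
jog_arm(
  increments=[
    {"dx":1,"dy":0.83,"dz":0,"ax":0,"ay":0,"az":-0.169,"gripper":0.2},
    {"dx":1,"dy":0.83,"dz":0,"ax":0,"ay":0,"az":-0.169,"gripper":0.2},
    {"dx":1,"dy":0.83,"dz":0,"ax":0,"ay":0,"az":-0.169,"gripper":0.2},
    {"dx":1,"dy":0.83,"dz":0,"ax":0,"ay":0,"az":-0.169,"gripper":0.2},
    {"dx":1,"dy":0.83,"dz":0,"ax":0,"ay":0,"az":-0.169,"gripper":0.2},
  ],
)

```text
time: 0.6
eef_pos: [0.2716, -0.5572, 0.256]
tcp_rot: [1.0, -0.019, -0.0, -0.0]
contact_force: [-0.5, -0.4, -0.5]
opening: 0.597
finger_force: 0.0
```

Emit:
jog_arm(
  increments=[
    {"dx":1,"dy":0.83,"dz":0,"ax":0,"ay":0,"az":0,"gripper":0.2},
    {"dx":1,"dy":0.83,"dz":0,"ax":0,"ay":0,"az":0,"gripper":0.2},
    {"dx":1,"dy":0.83,"dz":0,"ax":0,"ay":0,"az":0,"gripper":0.2},
    {"dx":1,"dy":0.83,"dz":0,"ax":0,"ay":0,"az":0,"gripper":0.2},
    {"dx":1,"dy":0.83,"dz":0,"ax":0,"ay":0,"az":0,"gripper":0.2},
  ],
)

```text
time: 1.1
eef_pos: [0.3906, -0.459, 0.2561]
tcp_rot: [1.0, -0.02, -0.0, 0.0]
contact_force: [0.9, 0.3, 0.8]
opening: 0.606
finger_force: 0.0
```

Emit:
jog_arm(
  increments=[
    {"dx":1,"dy":0.83,"dz":-0.2,"ax":0,"ay":0,"az":0,"gripper":0.2},
    {"dx":1,"dy":0.83,"dz":-0.2,"ax":0,"ay":0,"az":0,"gripper":0.2},
    {"dx":1,"dy":0.83,"dz":-0.2,"ax":0,"ay":0,"az":0,"gripper":0.2},
    {"dx":1,"dy":0.83,"dz":-0.2,"ax":0,"ay":0,"az":0,"gripper":0.2},
    {"dx":1,"dy":0.83,"dz":-0.2,"ax":0,"ay":0,"az":0,"gripper":0.2},
  ],
)

```text
time: 1.6
eef_pos: [0.5101, -0.36, 0.2316]
tcp_rot: [1.0, -0.02, -0.001, -0.0]
contact_force: [-0.6, -0.5, 0.6]
opening: 0.6
finger_force: 0.0
```

Emit:
jog_arm(
  increments=[
    {"dx":0.2,"dy":0.167,"dz":-0.3,"ax":0,"ay":0,"az":0,"gripper":0.2},
    {"dx":0.2,"dy":0.167,"dz":-0.5,"ax":0,"ay":0,"az":0,"gripper":0.2},
    {"dx":0.2,"dy":0.167,"dz":-0.5,"ax":0,"ay":0,"az":0,"gripper":0.2},
  ],
)

```text
time: 1.9
eef_pos: [0.5312, -0.3397, 0.1679]
tcp_rot: [1.0, -0.021, -0.004, -0.002]
contact_force: [-0.4, 0.3, -0.6]
opening: 0.597
finger_force: 0.0
```

Emit:
jog_arm(
  increments=[
    {"dx":0,"dy":0,"dz":-0.15,"ax":0,"ay":0,"az":0,"gripper":0.2},
    {"dx":0,"dy":0,"dz":-0.3,"ax":0,"ay":0,"az":0,"gripper":0.2},
    {"dx":0,"dy":0,"dz":-0.45,"ax":0,"ay":0,"az":0,"gripper":0.2},
    {"dx":0,"dy":0,"dz":-0.63,"ax":0,"ay":0,"az":0,"gripper":0.2},
    {"dx":0,"dy":0,"dz":-0.63,"ax":0,"ay":0,"az":0,"gripper":0.2},
  ],
)

```text
time: 2.4
eef_pos: [0.532, -0.3405, 0.0951]
tcp_rot: [1.0, -0.022, -0.002, -0.001]
contact_force: [-0.3, 0.8, 1.0]
opening: 0.6
finger_force: 0.0
```

Emit:
jog_arm(
  increments=[
    {"dx":0.015,"dy":0,"dz":0,"ax":0,"ay":0,"az":0,"gripper":-0.3},
    {"dx":0.015,"dy":0,"dz":0,"ax":0,"ay":0,"az":0,"gripper":-0.6},
    {"dx":0.015,"dy":0,"dz":0,"ax":0,"ay":0,"az":0,"gripper":-1},
    {"dx":0.015,"dy":0,"dz":0,"ax":0,"ay":0,"az":0,"gripper":-1},
    {"dx":0.015,"dy":0,"dz":0,"ax":0,"ay":0,"az":0,"gripper":-1},
    {"dx":0.015,"dy":0,"dz":0,"ax":0,"ay":0,"az":0,"gripper":-1},
    {"dx":0.015,"dy":0,"dz":0,"ax":0,"ay":0,"az":0,"gripper":-1},
  ],
  force=100,
)

```text
time: 3.1
eef_pos: [0.5373, -0.3409, 0.0993]
tcp_rot: [1.0, -0.02, 0.001, 0.002]
contact_force: [-1.5, -3.7, 5.4]
opening: 0.292
finger_force: 98.9
```

Emit:
jog_arm(
  increments=[
    {"dx":0,"dy":0,"dz":0.1,"ax":0,"ay":0,"az":0,"gripper":-1},
    {"dx":0,"dy":0,"dz":0.3,"ax":0,"ay":0,"az":0,"gripper":-1},
    {"dx":0,"dy":0,"dz":0.5,"ax":0,"ay":0,"az":0,"gripper":-1},
    {"dx":0,"dy":0,"dz":0.75,"ax":0,"ay":0,"az":0,"gripper":-1},
    {"dx":0,"dy":0,"dz":1,"ax":0,"ay":0,"az":0,"gripper":-1},
    {"dx":0,"dy":0,"dz":1,"ax":0,"ay":0,"az":0,"gripper":-1},
    {"dx":0,"dy":0,"dz":1,"ax":0,"ay":0,"az":0,"gripper":-1},
  ],
)

```text
time: 3.8
eef_pos: [0.536, -0.3384, 0.216]
tcp_rot: [1.0, -0.02, -0.0, -0.001]
contact_force: [-0.1, -0.3, -2.3]
opening: 0.285
finger_force: 100.6
```

Run:
```python
from h import *
np.set_printoptions(precision=4,suppress=True)
s=get_state();print(s["eef_pos"],s["tcp_rot"],s["contact_force"],s["opening"])
ims=[]
for n in("scene","top"):
    c=imaging.read_camera(n); np.savez(n+"1.npz",**c)
    P=s["eef_pos"]+[0,0,-.05];E=np.array(c["extrinsics"]);x=E[:3,:3].T@(P-E[:3,3]);K=c["camera_matrix"]
    u,v=int(K[0,2]+K[0,0]*x[0]/-x[2]),int(K[1,2]-K[1,1]*x[1]/-x[2]);print(n,u,v)
    u0,v0=max(u-40,0),max(v-40,0);ims.append(cv2.resize(c["frame"][v0:v0+80,u0:u0+80],(400,400),interpolation=cv2.INTER_CUBIC));print(u0,v0)
cv2.imwrite("pics/lift.png",np.hstack(ims))
s=get_state();print(s["eef_pos"],s["tcp_rot"],s["contact_force"])
```

```text
[ 0.536  -0.3384  0.216 ] [ 0.9998 -0.0203 -0.0003 -0.0006] [-0.1022 -0.3215 -2.3323] 0.2846361238823487
scene 277 130
237 90
top 304 175
264 135
[ 0.5351 -0.3378  0.2136] [ 0.9998 -0.0203 -0.002  -0.0019] [-0.9008  0.7221 -2.7067]
```

View pics/lift.png

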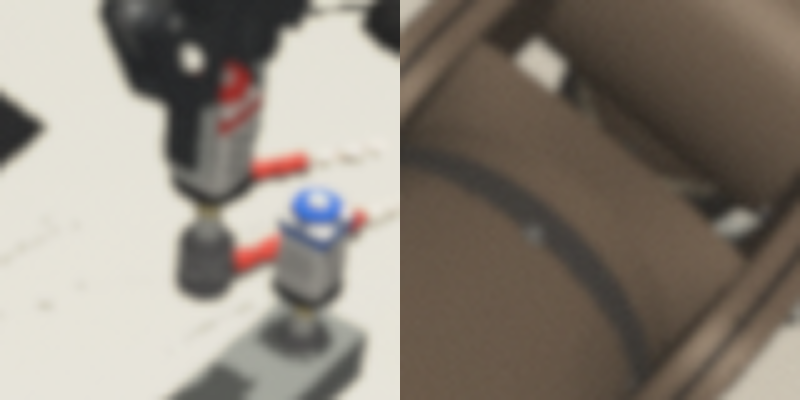

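The gun is lifted: coupler at about (205,262) in the left half, with the blue gun still in the rack. The top camera is blocked by the arm. I'll measure how the gun sits in the jaws.

```bash
cat > gun.py <<'E'
from h import *
from scipy.optimize import least_squares
np.set_printoptions(precision=4,suppress=True)
# a0: expected axis (up), m0: expected mouth; fits coupler cylinder from scene camera
def coupler(m0,a0,n=4):
    a0=a0/np.linalg.norm(a0); G=[];H=[]
    for _ in range(n):
        c=imaging.read_camera("scene");P=cloud(c).reshape(-1,3);F=c["frame"].reshape(-1,3).astype(int)
        r=P-m0;t=r@a0;w=np.linalg.norm(r-np.outer(t,a0),axis=1)
        G.append(P[(t>-.006)&(t<.027)&(w<.02)]); H.append(c)
    G=np.vstack(G)
    e1=np.cross(a0,[0,1,0]);e1/=np.linalg.norm(e1);e2=np.cross(a0,e1)
    def ax(x): v=a0+x[2]*e1+x[3]*e2; return v/np.linalg.norm(v)
    def f(x):
        r=G-(m0+x[0]*e1+x[1]*e2);a=ax(x);return np.linalg.norm(r-np.outer(r@a,a),axis=1)-.013
    s=least_squares(f,[0]*4,loss="soft_l1",f_scale=.001)
    m=m0+s.x[0]*e1+s.x[1]*e2;a=ax(s.x);t=(G-m)@a
    print("pts",len(G),"rms",np.std(s.fun),"point at m0 level",m,"axis",a,"tilt dx,dy deg",np.degrees(a[:2]/a[2]),"t low pct",np.percentile(t,[1,3,10,50]))
    return m,a
E
python3 - <<'E'
from gun import *
coupler(np.array([.535,-.339,.126]),np.array([0,0,1.]),5)
for n in range(2):
    c=imaging.read_camera("scene");P=cloud(c).reshape(-1,3)
    for lo in np.arange(.11,.24,.01):
        q=P[(P[:,2]>lo)&(P[:,2]<lo+.01)&(abs(P[:,0]-.535)<.03)&(abs(P[:,1]+.339)<.035)]
        if len(q) and n: print("%.3f"%lo,len(q),q.min(0)[:2],q.max(0)[:2])
for _ in range(3): imaging.read_camera("top");print(get_state()["eef_pos"],get_state()["tcp_rot"])
E
```

```text
pts 800 rms 0.0020049997922929022 point at m0 level [ 0.5329 -0.3381  0.126 ] axis [ 0.0722 -0.1355  0.9881] tilt dx,dy deg [ 4.1878 -7.8587] t low pct [-0.0067 -0.0059 -0.0031  0.0122]
0.120 31 [ 0.5201 -0.3423] [ 0.5455 -0.3255]
0.130 43 [ 0.5205 -0.3434] [ 0.5405 -0.3249]
0.140 62 [ 0.5209 -0.3483] [ 0.5451 -0.3245]
0.150 38 [ 0.525  -0.3471] [ 0.5422 -0.3291]
0.160 14 [ 0.5271 -0.3377] [ 0.5383 -0.3301]
0.170 23 [ 0.5168 -0.3494] [ 0.5465 -0.3213]
0.180 70 [ 0.5167 -0.348 ] [ 0.548  -0.3213]
0.190 60 [ 0.5202 -0.3582] [ 0.5436 -0.3135]
0.200 77 [ 0.5201 -0.3577] [ 0.5436 -0.3116]
0.210 84 [ 0.5196 -0.3656] [ 0.5432 -0.3118]
0.220 108 [ 0.5201 -0.3636] [ 0.5432 -0.3109]
0.230 56 [ 0.5194 -0.3728] [ 0.5348 -0.3043]
[ 0.5362 -0.3391  0.2162] [ 0.9998 -0.0204 -0.0003 -0.0003]
[ 0.5363 -0.3392  0.2165] [ 0.9998 -0.0203 -0.0001 -0.0001]
[ 0.5363 -0.3392  0.2167] [ 0.9998 -0.0204 -0.     -0.    ]
```

```bash
sed -i 's/(t>-.006)&(t<.027)/(t>LO)\&(t<HI)/; s/^def coupler/LO,HI=.003,.024\ndef coupler/' gun.py
python3 - <<'E'
import gun; from gun import *
a=np.array([0,0,1.]);m0=np.array([.533,-.338,.126])
coupler(m0,a,4)
# visible axial profile along scene-facing strip
c=imaging.read_camera("scene");P=cloud(c).reshape(-1,3);E=np.array(c["extrinsics"])
v=E[:2,3]-m0[:2];v/=np.linalg.norm(v);w=np.array([-v[1],v[0]])
r=P[:,:2]-m0[:2]
k=(abs(r@w)<.004)&(abs(r@v)<.03)&(P[:,2]>.10)&(P[:,2]<.23)
q=np.c_[P[k,2],(r@v)[k]];q=q[np.argsort(q[:,0])];print(q[::2])
E
```

```text
pts 418 rms 0.0012497791832953744 point at m0 level [ 0.534  -0.3393  0.126 ] axis [ 0.038  -0.0529  0.9979] tilt dx,dy deg [ 2.1803 -3.0384] t low pct [0.0029 0.0031 0.0049 0.0146]
[[ 0.1238  0.0084]
 [ 0.1265  0.0121]
 [ 0.127   0.0091]
 [ 0.1284  0.0103]
 [ 0.13    0.0094]
 [ 0.1324  0.0121]
 [ 0.1342  0.0107]
 [ 0.1346  0.0114]
 [ 0.1355  0.0088]
 [ 0.1383  0.0092]
 [ 0.1393  0.0102]
 [ 0.1412  0.0097]
 [ 0.1436  0.0093]
 [ 0.145   0.0108]
 [ 0.1468  0.0099]
 [ 0.1478  0.0104]
 [ 0.1486  0.0081]
 [ 0.1497  0.0097]
 [ 0.1503  0.0069]
 [ 0.1505  0.0012]
 [ 0.1509  0.005 ]
 [ 0.1515  0.0049]
 [ 0.1525  0.0034]
 [ 0.1541  0.0087]
 [ 0.1546  0.0029]
 [ 0.1549  0.0028]
 [ 0.1572  0.0021]
 [ 0.1579  0.0038]
 [ 0.1596  0.0018]
 [ 0.1615  0.0048]
 [ 0.1636  0.0038]
 [ 0.1638  0.0039]
 [ 0.1664  0.0039]
 [ 0.1711  0.0063]
 [ 0.1723  0.0087]
 [ 0.1808  0.0157]
 [ 0.1808  0.016 ]
 [ 0.1818  0.0138]
 [ 0.1821  0.0149]
 [ 0.1829  0.0124]
 [ 0.1842  0.0109]
 [ 0.1854  0.0122]
 [ 0.1861  0.016 ]
 [ 0.1879  0.0154]
 [ 0.1903  0.0152]
 [ 0.1914  0.0137]
 [ 0.1922  0.0143]
 [ 0.1954  0.0154]
 [ 0.197   0.014 ]
 [ 0.1984  0.0162]
 [ 0.1995  0.0183]
 [ 0.1999  0.0149]
 [ 0.2015  0.0176]
 [ 0.2022  0.0145]
 [ 0.2033  0.0163]
 [ 0.2043  0.0182]
 [ 0.2049  0.0146]
 [ 0.2075  0.0151]
 [ 0.2084  0.0167]
 [ 0.2092  0.0141]
 [ 0.2098  0.0152]
 [ 0.2118  0.0183]
 [ 0.2131  0.0162]
 [ 0.2142  0.0147]
 [ 0.2159  0.0165]
 [ 0.2171  0.0149]
 [ 0.2174  0.0159]
 [ 0.2198  0.0154]
 [ 0.2206  0.017 ]
 [ 0.2216  0.0145]
 [ 0.223   0.0133]
 [ 0.2233  0.0175]
 [ 0.2246  0.0087]
 [ 0.225   0.0202]
 [ 0.226   0.0183]
 [ 0.2265  0.0081]
 [ 0.2275  0.0062]
 [ 0.2281  0.0034]
 [ 0.2282 -0.0105]
 [ 0.2283  0.0038]
 [ 0.2288 -0.0167]
 [ 0.2289  0.0011]]
```

Emit:
jog_arm(
  increments=[
    {"dx":0.2,"dy":0.4,"dz":0.1,"ax":0.03,"ay":-0.07,"az":0,"gripper":-1},
    {"dx":0.2,"dy":0.7,"dz":0.1,"ax":0.06,"ay":-0.14,"az":0,"gripper":-1},
    {"dx":0.2,"dy":0.88,"dz":0.1,"ax":0.0875,"ay":-0.21,"az":0,"gripper":-1},
    {"dx":0.2,"dy":0.88,"dz":0.1,"ax":0.0875,"ay":-0.21,"az":0,"gripper":-1},
    {"dx":0.2,"dy":0.88,"dz":0.1,"ax":0.0875,"ay":-0.21,"az":0,"gripper":-1},
  ],
)

```text
time: 5.15
eef_pos: [0.5599, -0.2338, 0.2289]
tcp_rot: [0.984, -0.02, 0.162, -0.071]
contact_force: [0.8, -0.3, -2.4]
opening: 0.287
finger_force: 100.5
```

Emit:
jog_arm(
  increments=[
    {"dx":0.1,"dy":0.3,"dz":0,"ax":0,"ay":0,"az":0,"gripper":-1},
    {"dx":0.2,"dy":0.6,"dz":0,"ax":0,"ay":0,"az":0,"gripper":-1},
    {"dx":0.267,"dy":0.88,"dz":-0.1,"ax":0,"ay":0,"az":0,"gripper":-1},
    {"dx":0.267,"dy":0.88,"dz":-0.254,"ax":0,"ay":0,"az":0,"gripper":-1},
    {"dx":0.267,"dy":0.88,"dz":-0.254,"ax":0,"ay":0,"az":0,"gripper":-1},
    {"dx":0.267,"dy":0.88,"dz":-0.254,"ax":0,"ay":0,"az":0,"gripper":-1},
  ],
)

```text
time: 5.75
eef_pos: [0.593, -0.129, 0.1985]
tcp_rot: [0.984, -0.02, 0.162, -0.071]
contact_force: [0.1, -0.1, -1.9]
opening: 0.291
finger_force: 100.5
```

```bash
cat > look.py <<'E'
import sys; from gun import *
from scipy.spatial.transform import Rotation as Rn
name=sys.argv[1]
c=[imaging.read_camera("scene") for _ in range(4)]
s=get_state();R=Rn.from_quat(s["tcp_rot"]).as_matrix();a=-R[:,2]
print(s["time"],s["eef_pos"],"gun axis",a,"F",s["contact_force"])
# tool x ~ world x
m0=s["eef_pos"]+R@np.array([-.002,0,.0904])
ball=np.array([.6258,-.1140,.0934])
print("mouth exp",m0,"ball in gun frame (R^T)",R.T@(ball-m0),"seat err",m0+.014*a-ball)
m,ax=coupler(m0,a,4); print("measured-expected at mouth",m-m0,"in tool",R.T@(m-m0),"axis diff deg",np.degrees(np.arccos(ax@a)))
f=np.mean([k["frame"].astype(float) for k in c],0).astype(np.uint8)
cv2.imwrite(f"pics/{name}.png",cv2.resize(f[150:250,130:230],(600,600),interpolation=cv2.INTER_CUBIC))
E
python3 look.py pre
```

```text
5.95 [ 0.593  -0.1293  0.1996] gun axis [-0.3248 -0.1329  0.9364] F [-0.367  -0.5884 -2.9594]
mouth exp [ 0.6205 -0.1171  0.1144] ball in gun frame (R^T) [-0.0019 -0.0001  0.0218] seat err [-0.0099 -0.005   0.0341]
pts 470 rms 0.0013100863437514282 point at m0 level [ 0.6196 -0.1172  0.114 ] axis [-0.2769 -0.1955  0.9408] tilt dx,dy deg [-16.8665 -11.9087] t low pct [0.0026 0.0032 0.0053 0.0163]
measured-expected at mouth [-0.0009 -0.0001 -0.0003] in tool [-0.001   0.0001 -0.    ] axis diff deg 4.523040258129256
```

View pics/pre.png

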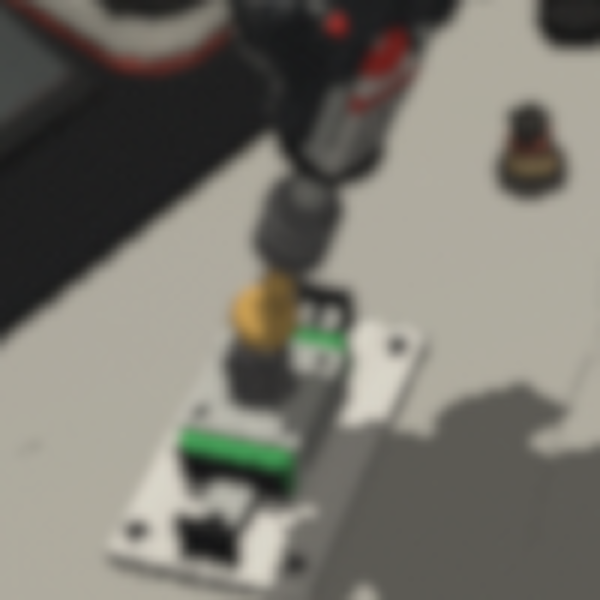

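The picture shows the coupler at (295,225), in line just above the ball at (283,288), with nothing else touched; the collet is at (530,150). Measured lateral error is about 1 mm, so I'll advance along the axis.

Emit:
jog_arm(
  increments=[
    {"dx":0.01,"dy":0.005,"dz":-0.04,"ax":0,"ay":0,"az":0,"gripper":-1},
    {"dx":0.02,"dy":0.01,"dz":-0.08,"ax":0,"ay":0,"az":0,"gripper":-1},
    {"dx":0.03,"dy":0.015,"dz":-0.12,"ax":0,"ay":0,"az":0,"gripper":-1},
    {"dx":0.0375,"dy":0.02,"dz":-0.144,"ax":0,"ay":0,"az":0,"gripper":-1},
    {"dx":0.0375,"dy":0.02,"dz":-0.144,"ax":0,"ay":0,"az":0,"gripper":-1},
  ],
  force=120,
)

```text
time: 6.65
eef_pos: [0.597, -0.1254, 0.1803]
tcp_rot: [0.984, -0.02, 0.163, -0.072]
contact_force: [1.0, -0.3, -2.6]
opening: 0.286
finger_force: 118.6
```

Emit:
jog_arm(
  increments=[
    {"dx":0.008,"dy":0.0033,"dz":-0.0234,"ax":0,"ay":0,"az":0,"gripper":-1},
    {"dx":0.0162,"dy":0.0066,"dz":-0.0468,"ax":0,"ay":0,"az":0,"gripper":-1},
    {"dx":0.0162,"dy":0.0066,"dz":-0.0468,"ax":0,"ay":0,"az":0,"gripper":-1},
  ],
)

```text
time: 6.95
eef_pos: [0.5995, -0.1251, 0.1762]
tcp_rot: [0.984, -0.02, 0.164, -0.071]
contact_force: [0.6, -1.0, 0.5]
opening: 0.288
finger_force: 119.5
```

Emit:
jog_arm(
  increments=[
    {"dx":0.0054,"dy":0.0022,"dz":-0.0156,"ax":0,"ay":0,"az":0,"gripper":-1},
    {"dx":0.0108,"dy":0.0044,"dz":-0.0312,"ax":0,"ay":0,"az":0,"gripper":-1},
    {"dx":0.0108,"dy":0.0044,"dz":-0.0312,"ax":0,"ay":0,"az":0,"gripper":-1},
  ],
)

```text
time: 7.25
eef_pos: [0.6002, -0.1241, 0.1705]
tcp_rot: [0.984, -0.021, 0.163, -0.072]
contact_force: [4.6, -0.2, -4.7]
opening: 0.284
finger_force: 118.5
```

```bash
python3 look.py c2; python3 -c "
from h import *;s=get_state();print(s['eef_pos'],s['contact_force'],s['wrist_torque'])"
```

```text
7.45 [ 0.6002 -0.1241  0.1704] gun axis [-0.3236 -0.1343  0.9366] F [ 5.2243 -0.4421 -5.2071]
mouth exp [ 0.6276 -0.1118  0.0851] ball in gun frame (R^T) [ 0.0011  0.001  -0.0087] seat err [-0.0027  0.0003  0.0048]
pts 433 rms 0.0011565377991832832 point at m0 level [ 0.6273 -0.1123  0.0849] axis [-0.288  -0.2022  0.936 ] tilt dx,dy deg [-17.6258 -12.3792] t low pct [0.0023 0.003  0.0049 0.0149]
measured-expected at mouth [-0.0003 -0.0005 -0.0002] in tool [-0.0003  0.0005  0.    ] axis diff deg 4.394822206223652
[ 0.60024584 -0.12408724  0.17037569] [ 6.50667287  0.08758288 -5.62736794] [-0.36458494 -0.65519375 -0.21695953]
```

View pics/c2.png

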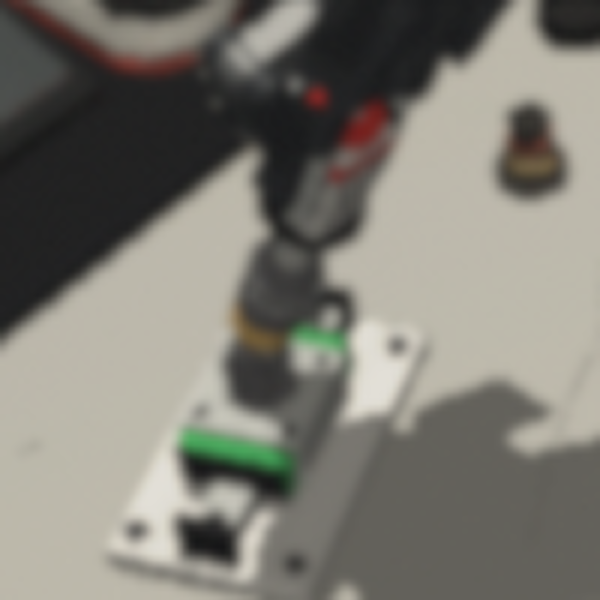

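The coupler at (285,290) now sits almost on the brass flange at (260,328), and the gun is being pulled down, which suggests it has snapped. I'll ease the +x side load and advance.

Emit:
jog_arm(
  increments=[
    {"dx":0.008,"dy":0,"dz":0.002,"ax":0,"ay":0,"az":0,"gripper":-1},
    {"dx":0.016,"dy":0.0033,"dz":-0.021,"ax":0,"ay":0,"az":0,"gripper":-1},
    {"dx":0.016,"dy":0.0033,"dz":-0.021,"ax":0,"ay":0,"az":0,"gripper":-1},
    {"dx":0.016,"dy":0.0033,"dz":-0.021,"ax":0,"ay":0,"az":0,"gripper":-1},
  ],
)

```text
time: 8.05
eef_pos: [0.6018, -0.1238, 0.1685]
tcp_rot: [0.984, -0.02, 0.162, -0.072]
contact_force: [3.3, -0.5, -4.4]
opening: 0.286
finger_force: 118.6
```

Emit:
jog_arm(
  increments=[
    {"dx":0.0054,"dy":0.0022,"dz":-0.0156,"ax":0,"ay":0,"az":0,"gripper":-1},
    {"dx":0.0054,"dy":0.0022,"dz":-0.0156,"ax":0,"ay":0,"az":0,"gripper":-1},
    {"dx":0.0054,"dy":0.0022,"dz":-0.0156,"ax":0,"ay":0,"az":0,"gripper":-1},
  ],
)

```text
time: 8.35
eef_pos: [0.6024, -0.1238, 0.1682]
tcp_rot: [0.984, -0.02, 0.162, -0.072]
contact_force: [-4.3, -1.8, 4.6]
opening: 0.29
finger_force: 120.0
```

Emit:
jog_arm(
  increments=[
    {"dx":0.0054,"dy":0.0022,"dz":-0.0156,"ax":0,"ay":0,"az":0,"gripper":-1},
    {"dx":0.0108,"dy":0.0044,"dz":-0.0312,"ax":0,"ay":0,"az":0,"gripper":-1},
    {"dx":0.0108,"dy":0.0044,"dz":-0.0312,"ax":0,"ay":0,"az":0,"gripper":-1},
    {"dx":0.0108,"dy":0.0044,"dz":-0.0312,"ax":0,"ay":0,"az":0,"gripper":-1},
  ],
)

```text
time: 8.75
eef_pos: [0.6037, -0.1234, 0.1652]
tcp_rot: [0.984, -0.019, 0.162, -0.072]
contact_force: [-7.5, -1.6, 9.0]
opening: 0.283
finger_force: 120.3
```

```bash
python3 look.py c3; python3 -c "
from h import *;s=get_state();print(s['eef_pos'],s['contact_force'],s['wrist_torque'])"
```

```text
8.95 [ 0.6037 -0.1234  0.1652] gun axis [-0.322  -0.1345  0.9371] F [-7.938  -1.4775  9.1721]
mouth exp [ 0.6309 -0.1111  0.0799] ball in gun frame (R^T) [-0.0004  0.0009 -0.0147] seat err [ 0.0006  0.001  -0.0004]
pts 354 rms 0.0007480556140984 point at m0 level [ 0.6304 -0.1122  0.0795] axis [-0.3136 -0.1308  0.9405] tilt dx,dy deg [-19.1068  -7.969 ] t low pct [0.0034 0.0037 0.0048 0.0144]
measured-expected at mouth [-0.0005 -0.0011 -0.0003] in tool [-0.0005  0.0011 -0.    ] axis diff deg 0.5598442221816542
[ 0.60366402 -0.12342359  0.16524029] [-7.72366491 -1.45140102 10.27798653] [-0.21438891  1.14767918  0.13570673]
```

View pics/c3.png

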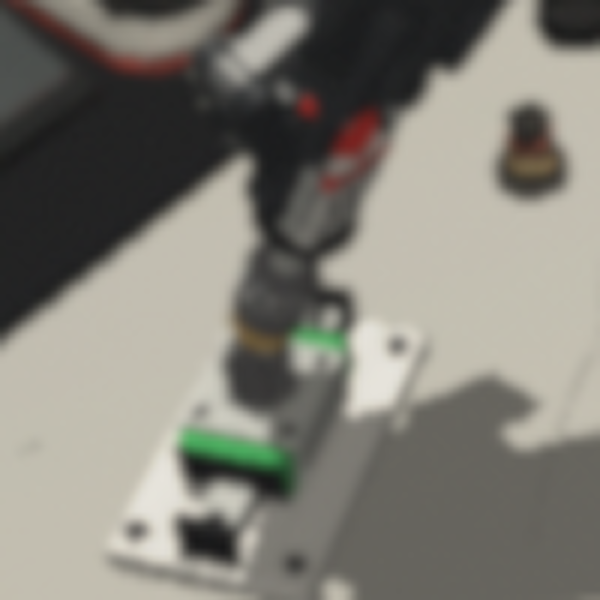

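The coupler at (275,300) is home just above the flange, and its axis matches the tool within 0.6°. Axial force is about 14 N, so the spring is starting to move. I'll compress it next.

Emit:
jog_arm(
  increments=[
    {"dx":0.004,"dy":0.002,"dz":-0.016,"ax":0,"ay":0,"az":0,"gripper":-1},
    {"dx":0.008,"dy":0.0045,"dz":-0.032,"ax":0,"ay":0,"az":0,"gripper":-1},
    {"dx":0.0125,"dy":0.007,"dz":-0.048,"ax":0,"ay":0,"az":0,"gripper":-1},
    {"dx":0.0175,"dy":0.009,"dz":-0.064,"ax":0,"ay":0,"az":0,"gripper":-1},
    {"dx":0.0175,"dy":0.009,"dz":-0.064,"ax":0,"ay":0,"az":0,"gripper":-1},
  ],
)

```text
time: 9.65
eef_pos: [0.606, -0.1224, 0.158]
tcp_rot: [0.984, -0.019, 0.163, -0.072]
contact_force: [-8.8, -1.7, 11.4]
opening: 0.288
finger_force: 120.7
```

Emit:
jog_arm(
  increments=[
    {"dx":0.0054,"dy":0.0022,"dz":-0.0156,"ax":0,"ay":0,"az":0,"gripper":-1},
    {"dx":0.008,"dy":0.0033,"dz":-0.0234,"ax":0,"ay":0,"az":0,"gripper":-1},
    {"dx":0.008,"dy":0.0033,"dz":-0.0234,"ax":0,"ay":0,"az":0,"gripper":-1},
  ],
)

```text
time: 9.95
eef_pos: [0.607, -0.122, 0.1554]
tcp_rot: [0.984, -0.019, 0.163, -0.072]
contact_force: [-9.3, -1.7, 12.4]
opening: 0.288
finger_force: 120.8
```

Emit:
jog_arm(
  increments=[
    {"dx":0.0027,"dy":0.0011,"dz":-0.0078,"ax":0,"ay":0,"az":0,"gripper":-1},
    {"dx":0.0045,"dy":0.0018,"dz":-0.0125,"ax":0,"ay":0,"az":0,"gripper":-1},
    {"dx":0.0045,"dy":0.0018,"dz":-0.0125,"ax":0,"ay":0,"az":0,"gripper":-1},
    {"dx":0.0045,"dy":0.0018,"dz":-0.0125,"ax":0,"ay":0,"az":0,"gripper":-1},
  ],
)

```text
time: 10.35
eef_pos: [0.6074, -0.122, 0.1547]
tcp_rot: [0.984, -0.019, 0.162, -0.071]
contact_force: [-14.2, -2.7, 15.8]
opening: 0.289
finger_force: 121.8
```

```bash
cat > prof.py <<'E'
import gun; from gun import *
from scipy.spatial.transform import Rotation as Rn
# axial profile of gun seen by scene camera relative to ball, several frames
G=[]
for _ in range(5): G.append(cloud(imaging.read_camera("scene")).reshape(-1,3))
P=np.vstack(G);s=get_state();a=-Rn.from_quat(s["tcp_rot"]).as_matrix()[:,2]
b=np.array([.6262,-.1130,.0932]);r=P-b;t=r@a;w=np.linalg.norm(r-np.outer(t,a),axis=1)
v=np.array([.186,.249,.687])-b;v-=v@a*a;v/=np.linalg.norm(v);u=np.cross(a,v)
k=(abs(r@u)<.005)&(t>-.03)&(t<.07)&(w<.03)
for lo in np.arange(-.03,.07,.003):
    m=k&(t>lo)&(t<lo+.003)
    if m.any(): print("%.3f %d %.4f"%(lo,m.sum(),np.median((r@v)[m])))
print(s["time"],s["eef_pos"],s["contact_force"],s["contact_force"]@a,s["wrist_torque"])
print("TCP along a minus ball, lateral",(s["eef_pos"]-b)@a, "home .0764")
E
python3 prof.py; python3 look.py c4
```

```text
-0.030 42 0.0090
-0.027 5 0.0102
-0.024 12 0.0100
-0.021 23 0.0106
-0.018 12 0.0113
-0.015 16 0.0115
-0.012 29 0.0115
-0.009 19 0.0118
-0.006 22 0.0123
-0.003 20 0.0118
-0.000 26 0.0118
0.003 25 0.0116
0.006 25 0.0116
0.009 40 0.0106
0.012 39 0.0087
0.015 6 0.0100
0.024 6 0.0159
0.027 36 0.0165
0.030 39 0.0151
0.033 17 0.0149
0.036 12 0.0154
0.039 16 0.0158
0.042 21 0.0166
0.045 29 0.0188
0.048 21 0.0179
0.051 29 0.0186
0.054 30 0.0191
0.057 31 0.0179
0.060 25 0.0183
0.063 25 0.0183
0.066 30 0.0184
0.069 13 0.0175
10.6 [ 0.6074 -0.122   0.1547] [-13.0789  -2.3546  15.2161] 18.788955172975022 [-0.043   1.6318  0.2253]
TCP along a minus ball, lateral 0.06489784266180476 home .0764
10.8 [ 0.6074 -0.122   0.1547] gun axis [-0.3222 -0.1346  0.9371] F [-12.8629  -2.7488  15.0766]
mouth exp [ 0.6346 -0.1097  0.0693] ball in gun frame (R^T) [-0.0005  0.0008 -0.026 ] seat err [ 0.0043  0.0024 -0.0109]
pts 255 rms 0.0007250626343719565 point at m0 level [ 0.6353 -0.1127  0.0691] axis [-0.3753 -0.0353  0.9262] tilt dx,dy deg [-23.2127  -2.1832] t low pct [0.0046 0.005  0.0072 0.0164]
measured-expected at mouth [ 0.0007 -0.003  -0.0002] in tool [ 0.0008  0.003  -0.    ] axis diff deg 6.483291092667221
```

View pics/c4.png

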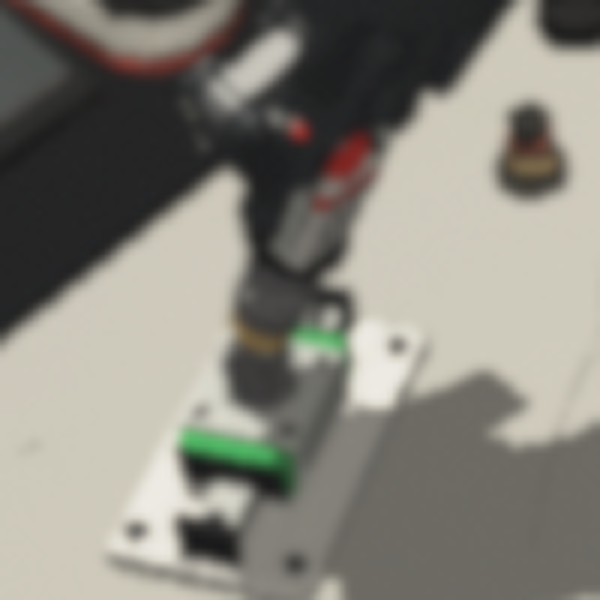

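The coupler now abuts the gun's nose (270,280), and axial force jumped to about 21 N, so the stroke is at its stop. I'll relieve the small side load and then check that it holds.

Emit:
jog_arm(
  increments=[
    {"dx":-0.003,"dy":0,"dz":-0.001,"ax":0,"ay":0,"az":0,"gripper":-1},
    {"dx":-0.0055,"dy":0,"dz":-0.002,"ax":0,"ay":0,"az":0,"gripper":-1},
    {"dx":-0.0055,"dy":0,"dz":-0.002,"ax":0,"ay":0,"az":0,"gripper":-1},
    {"dx":-0.0055,"dy":0,"dz":-0.002,"ax":0,"ay":0,"az":0,"gripper":-1},
    {"dx":-0.0055,"dy":0,"dz":-0.002,"ax":0,"ay":0,"az":0,"gripper":-1},
  ],
)

```text
time: 11.5
eef_pos: [0.6072, -0.122, 0.1547]
tcp_rot: [0.984, -0.019, 0.163, -0.071]
contact_force: [-10.9, -1.4, 15.5]
opening: 0.286
finger_force: 121.7
```

```bash
python3 prof.py | tail -2
```

```text
11.75 [ 0.6072 -0.122   0.1547] [-11.7358  -2.1255  15.6458] 18.73704399821299 [0.0407 1.3185 0.1935]
TCP along a minus ball, lateral 0.06494679260904476 home .0764
```

Emit:
jog_arm(
  increments=[
    {"dx":0.0018,"dy":0.001,"dz":-0.0075,"ax":0,"ay":0,"az":0,"gripper":-1},
    {"dx":0.0018,"dy":0.001,"dz":-0.0075,"ax":0,"ay":0,"az":0,"gripper":-1},
    {"dx":0.0018,"dy":0.001,"dz":-0.0075,"ax":0,"ay":0,"az":0,"gripper":-1},
    {"dx":0.0018,"dy":0.001,"dz":-0.0075,"ax":0,"ay":0,"az":0,"gripper":-1},
  ],
)

```text
time: 12.15
eef_pos: [0.6073, -0.122, 0.1546]
tcp_rot: [0.984, -0.019, 0.163, -0.071]
contact_force: [-14.5, -2.4, 18.7]
opening: 0.285
finger_force: 122.4
```

```bash
python3 prof.py | tail -2
```

```text
12.4 [ 0.6074 -0.122   0.1546] [-14.1624  -2.3362  18.9378] 22.63182358217353 [0.0643 1.7035 0.2602]
TCP along a minus ball, lateral 0.06479637945749037 home .0764
```

The TCP moved only about 0.1 mm for 4 N more force, so it is firmly at the stop and holding steady.

```bash
python3 -c "
from plant import job; print(job.sign_off())"
```

```text
the job is handed in; nothing more can be done
None
```

I handed the job in at about 12.4 s: by the force readings and camera views, the red gun has snapped onto the nipple, is pressed to its stroke stop along the nipple's axis, and is still gripped and held there; the sign-off gave no verdict.

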